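# Switch on and seal a gasketed desk power box

### The arm

A 6-joint arm with a two-finger parallel gripper is mounted at the origin on the work surface. World frame = base frame: x ahead of the robot, y to its left, z up, the work surface at z = 0. Lengths are in m, angles in degrees, forces in N, time in s.
With the tool pointing down it reaches from about 0.325 to 0.9 m from the base axis. Payload 6.1 kg.
Tool frame: the origin (TCP) lies at the very end of the fingers, on their centre line; the grasp point (between the pads) lies 19 mm behind it; z points along the fingers, y is the line along which they close (so a half turn about z gives the same grasp; the last joint's range is limited). The gripper opens to 87 mm and grips with 3 to 60 N. Pads are 19 mm wide; open, the fingers measure 117 mm over their backs; the gripper's body (75 mm by 190 mm) begins 51 mm behind the grasp point.
Start: joints at [-73.975, 12.628, 87.462, -0, 79.91, -7.225], TCP at [0.247, -0.574, 0.194] pointing down, gripper open.
Joint ranges: [-170.65, 170.65], [-52.31, 119.04], [5.05, 147.46], [-71.25, 251.25], [11.57, 151.72], [-153.62, 153.62]. Speed limits (degrees/s): [147.25, 147.25, 172.46, 180, 180, 180].

### API

Orientations are given as a 3x3 rotation matrix whose columns are the frame's x, y, z axes.
In Python, from plant import ctrl, get_image, get_calibration, nets gives the robot as it stands. The module is installed in compiled form; this text tells all that it offers.
- The arm moves only by the tool servo_tool, never from a script. Its argument "commands" is a list of rows, each a list of 4 numbers: the shift along the tool's x, y, z as a fraction of full scale, then the turn about the tool's z as a fraction of full scale. A call has 1 to 20 rows; each row shifts and turns the commanded pose from where the row before left it, along the tool's axes as they then stand; what a row does not reach is not made up. Full scale, the value 1, is 12 cm for a shift and 0.1 rad for a turn. A row lasts 1/10 s, in which the tool goes at most 50 mm and 8.59 degrees, less where a joint would pass 70% of its speed; a pose out of reach is approached as far as the arm can. A call with a number of a shift or a turn outside -1 to 1 is refused whole. A call with a gripper value outside its range is refused whole. "jaw" is the closure, from 0 (fully open) to 1 (shut), set as the call begins (left out, the last holds). The fingers move at their own pace and stop on an object; "squeeze" is the grip in N (left out, the last holds). Time passes only in rows, so rows that do not move let the fingers close. It gives the time, the measured TCP pose, the force, the opening and the grip force at its end, in the units of the state.
- ctrl.observe(): the state, without advancing time (a new reading comes with each control period).
- get_image(name): name is "side" or "top" or "wrist"; returns (picture, depth): 480x640x3 uint8, blue, green, red; 480x640 float32, m along the optical axis (not along the pixel's ray), 0 where there is no reading.
- get_calibration(name): a dict with "intrinsics" (3x3 intrinsics, pixels), "R" (3x3) and "t" (3): a world point X has camera coordinates R X + t. Camera axes: x right, y down, z forward; pixel columns grow to the right and rows downward; lengths in m; the calibration is good to about 2 mm. A picture is of the moment at which its call begins: read the wrist's pose just before it. get_calibration takes no time and is no camera call; for the wrist camera it gives the pose at the moment of the call.
- ctrl.close_job(): hands the job in; it is judged then, once.
Trained networks look in the newest picture that a camera, given by its name, has taken for a name from the list of things; names that differ only in an ending like _2 or _b are one class to them, and where a whole thing is asked for, a point or a joint stands for the part that bears it (a point fixed in the world has none). Each returns a list of dicts, best first, with "confidence" (0 to 1); they miss things now and then, are a little off and sometimes report something else, mostly with a low value. They report only what shows in the picture. A call takes as long as a camera call.
- nets.find_in(camera, target): "bbox" ([centre column, centre row, width, height] in pixels, round what is visible of it).
- nets.regions_of(camera, target): "mask" (480x640 bool, what is visible of it) and "bbox" ([centre column, centre row, width, height] in pixels, round what is visible of it).
The state is a dict: "time_s": time; "joint_positions": joint angles; "dq": joint speeds; "joint_efforts": joint torques, N m; "eef_pos": TCP position; "tcp_rot": TCP orientation; "ft_force": force on the tool from outside, world axes, zero at the start; "wrist_torque": the same for the moment, N m; "opening": finger opening in m; "grasp_force": force on a finger pad.
Only numpy, scipy, OpenCV 4.12 (cv2) and the standard library are available. Lean on these libraries where they do the work, as an engineer would, in place of code of your own. Each camera call takes 0.05 s, during which the arm holds its last target. There are 200 camera calls.

### The job

Put the open power box on the desk into service: push the switch lever inside it fully over to its other side, then close the hinged lid and lock it with the T-handle so that the lid is drawn tight on its gasket. The T-handle was left in its locked position, so turn it back to open before the lid can go down onto the gasket; once the lid is down, turn it a quarter turn clockwise to fully locked. Leave the other things on the desk and in the box where they are.

Things in the scene. Friction and masses are not known exactly. Their poses are not given: they have to be found in the camera images.
- box: the power box: grey open-topped steel box fixed to the desk, 300 (x) x 240 (y) x 120 mm high, with a rim flange 14 mm wide inside; origin under its centre, z up, x roughly away from the robot. The lid hinges on its +y top edge and closes on its -y edge. A rubber gasket stands 7 mm above the rim. A steel keeper block (64 mm long in x, top 1 mm below the rim) is inside the middle of the -y wall
- lid (a joint): lid angle, rad: 0 = flush on the rim, grows as it opens (starts 1.5 to 1.8, stop 1.85). Stiff friction hinge: stays where left, 4 to 7 N near the free edge moves it. Touches the gasket at about 0.03; the gasket pushes back with up to 20 N and lifts an unlatched lid back to about 0.02. With the T-handle locked its pawl lands on the keeper and the lid stops at about 0.17
- lid_edge (a point): middle of the lid's free edge, on its outer face, 240 mm from the hinge line. The lid is a grey plate 300 (x) x 240 x 14 mm, hinged at the height of the rim, on which its underside lies at angle 0. Axes: x along the hinge line like the box's x, y from the free edge towards the hinge, z out of its outer face (up when closed)
- t_handle (a joint): T-handle angle, rad: 0 = open (bar parallel to the hinge line), 1.571 = locked (bar square to the free edge), stops at both; grows clockwise seen on the outer face; starts 1.1 to 1.57. With the lid below 0.08 rad, from about 0.3 to 1.5 its 50 mm pawl runs under the keeper's ramp and draws the lid down: up to 10 N at the bar's end. Stays where it is left; the lid is fully tight only beyond about 1.45
- bar_center (a point): centre of the T-handle's bar, on the handle's axis: black bar 110 mm long, 18 mm wide, 16 mm high, its centre 36 mm above the lid's outer face (28 mm free under the bar). The axis stands square to the lid, 165 mm from the hinge line, in the middle of the lid's x. This frame's x is along the bar, z out of the lid
- switch (a joint): angle of the switch lever in rad: 0 = as found, leaning towards the box's -x (robot) side; 1.0 = fully over, leaning to the box's +x; stays where it is left, under 2 N moves it
- switch_tip (a point): centre of the black ball (26 mm across) at the end of the switch lever, which stands inside the box at box x -20 mm, y -10 mm: pivot 28 mm above the box's underside, lever 75 mm long, swinging along the box's x. The ball stays below the rim
- adapter: black power brick 75 x 35 x 30 mm lying loose on the floor of the power box, beside the switch; origin under its centre (a bystander: leave it where it is)
- mug: white mug, 80 mm across, 90 mm high, beyond the power box; origin under its centre (a bystander: leave it where it is)
- mouse: black computer mouse, 110 x 62 x 34 mm, to the right of the power box; origin on its underside (a bystander: leave it where it is)
- catalogues: stack of white catalogues 150 x 210 x 32 mm; origin under its centre (a bystander: leave it where it is)
- keyboard: white keyboard 130 x 280 x 20 mm; origin under its centre (a bystander: leave it where it is)
- speaker: upright black speaker 100 x 90 x 190 mm; origin under its centre (a bystander: leave it where it is)
- dispenser: black tape dispenser 140 x 55 x 74 mm; origin under its centre (a bystander: leave it where it is)

How it is judged (in metres and radians):
On the way, in this order (a step that is already met when the one before it is completed fails the run):
1. the switch lever is pushed over (value of joint switch above 0.85 rad), for 0.2 s.
2. the lid is down on its gasket (value of joint lid below 0.045 rad).
3. the T-handle is locked with the lid drawn tight (value of joint t_handle above 1.4 rad and value of joint lid below 0.011 rad), for 0.2 s.
At the end, for the whole second after the job is handed in: switch lever fully over (above 0.85 rad), lid drawn tight on the rim (angle below 0.011 rad, about 2.5 mm at its free edge), T-handle fully locked (above 1.4 rad), let go, and no bystander shifted by more than 30 mm (all of step 3 and value of joint switch above 0.85 rad); the robot touches nothing.
It fails at once if a bystander is shifted by more than 30 mm (distance of any of adapter, mug, mouse, catalogues, keyboard, speaker, dispenser from where it was at the start of the episode above 0.03 m).
It also fails if it takes over 72 s, if anything falls off the work surface, if the arm or the gripper's body presses on something with over 40 N, if the wrist force passes 120 N, or if a joint passes its speed limit or range.

## Working session

There is one attempt and no reset: what is moved stays moved. The work goes in short steps, Python scripts to look and compute and a tool call to move; the robot and the scene stay as the last step left them, time stands still between calls to the robot, and variables do not carry over. Pictures are saved under pics/ and viewed, at most 10 in all, crops included, and the job is handed in when it is done.

Besides the shell and the picture viewer there is one more tool, called after "Request:" as name(argument=value, ...), one argument or row to a line, values as JSON. servo_tool: Moves the arm, as the interface text tells. Shift numbers are shares of 12 cm and turn numbers shares of 0.1 rad, none past 1 either way. Its arguments: {"type":"object","properties":{"commands":{"type":"array","items":{"type":"array","items":{"type":"number","minimum":-1,"maximum":1}}},"jaw":{"type":"number"},"squeeze":{"type":"number"}},"required":["commands"]}

```bash
mkdir -p pics; cat > h.py <<'E'
import numpy as np, cv2
from plant import ctrl,get_image,get_calibration,nets
def pts(cam,depth,mask):
    c=get_calibration(cam);K=c["intrinsics"];R=np.array(c["R"]);t=np.array(c["t"])
    v,u=np.nonzero(mask&(depth>0));z=depth[v,u]
    P=np.stack([(u-K[0][2])/K[0][0]*z,(v-K[1][2])/K[1][1]*z,z],1)
    return (P-t)@R
E
python3 - <<'E'
from h import *
np.set_printoptions(precision=4,suppress=True)
s=ctrl.observe();print(s["eef_pos"],s["tcp_rot"],s["time_s"])
for c in("top","side"):
    im,d=get_image(c);cv2.imwrite(f"pics/{c}0.png",im);np.save(f"pics/{c}0.npy",d)
    k=get_calibration(c);print(c,k["intrinsics"],-np.array(k["R"]).T@k["t"],k["R"])
    for n in("box","lid","t_handle","switch","adapter","mug","mouse","speaker","catalogues","keyboard","dispenser"):
        r=nets.regions_of(c,n)
        if r:
            P=pts(c,d,r[0]["mask"]);print(n,round(r[0]["confidence"],2),r[0]["bbox"],len(P),np.median(P,0) if len(P) else"",np.percentile(P,[2,98],axis=0).ravel() if len(P) else "")
E
```

```text
[ 0.2465 -0.5736  0.1924] [[ 0.9188  0.3948 -0.0005]
 [ 0.3948 -0.9188  0.0019]
 [ 0.0003 -0.002  -1.    ]] 0.0
top [[452.8166   0.     324.4503]
 [  0.     452.8166 240.4517]
 [  0.       0.       1.    ]] [ 0.4918 -0.0318  1.2261] [[ 0.0204 -0.9997  0.0119]
 [-0.995  -0.0214 -0.0972]
 [ 0.0974 -0.0099 -0.9952]]
box 0.78 [327.3, 242.8, 156.4, 174.4] 15362 [ 0.5685 -0.041   0.0347] [ 0.4104 -0.2127  0.0018  0.7242  0.086   0.36  ]
lid 0.72 [280.2, 228.7, 65.2, 149.4] 3794 [0.5963 0.0505 0.3058] [0.4595 0.0043 0.1214 0.7338 0.0976 0.3613]
t_handle 0.82 [277.9, 228.9, 49.9, 25.6] 324 [0.6005 0.0768 0.2936] [0.584  0.0117 0.2354 0.6187 0.0981 0.343 ]
switch 0.62 [336.8, 274.4, 2.7, 14.8] 75 [ 0.5161 -0.0771  0.1079] [ 0.5041 -0.0856  0.0542  0.5329 -0.0657  0.1144]
adapter 0.67 [354.9, 223.2, 17.8, 28.3] 350 [ 0.6512 -0.1233  0.0362] [ 0.6169 -0.1424  0.0308  0.6859 -0.1029  0.0404]
mug 0.82 [367.4, 184.7, 47.2, 32.4] 995 [ 0.7607 -0.1466  0.0308] [ 0.7162 -0.2062  0.0006  0.7917 -0.1009  0.0929]
mouse 0.69 [409.4, 279.4, 20.5, 41.9] 920 [ 0.512  -0.2728  0.0327] [ 0.4619 -0.3039  0.018
[... 1285 characters left out ...]
61 [352.6, 315.8, 32.9, 48.5] 1139 [ 0.7566 -0.135   0.0504] [ 0.7208 -0.2079  0.0005  0.7965 -0.1026  0.0935]
mouse 0.89 [247.3, 315.3, 38.8, 34.0] 789 [ 0.5209 -0.2824  0.0323] [ 0.4682 -0.3077  0.0167  0.5672 -0.2505  0.0406]
speaker 0.71 [225.1, 383.2, 63.5, 79.0] 2766 [ 0.632  -0.4882  0.1875] [ 0.557  -0.5346  0.0124  0.6673 -0.4324  0.1953]
catalogues 0.9 [354.9, 132.4, 66.1, 57.9] 2572 [0.4115 0.4388 0.032 ] [0.3236 0.3409 0.0013 0.487  0.5541 0.0408]
keyboard 0.73 [158.3, 378.1, 103.1, 117.8] 5432 [ 0.4249 -0.5473  0.0194] [ 0.3554 -0.6713  0.0094  0.4897 -0.4064  0.0271]
dispenser 0.64 [403.1, 158.1, 37.2, 40.9] 803 [0.6093 0.4206 0.0297] [0.5434 0.3852 0.0041 0.6717 0.4617 0.0768]
```

```bash
python3 - <<'E'
import cv2,numpy as np
a=cv2.imread("pics/top0.png")[130:350,180:480];b=cv2.imread("pics/side0.png")[100:350,190:440]
a=cv2.resize(a,(400,293),interpolation=3);b=cv2.resize(b,(400,400),interpolation=3)
o=np.zeros((400,800,3),np.uint8);o[:293,:400]=a;o[:,400:]=b;cv2.imwrite("pics/c0.png",o)
E
```

```text
(no output)
```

View pics/c0.png

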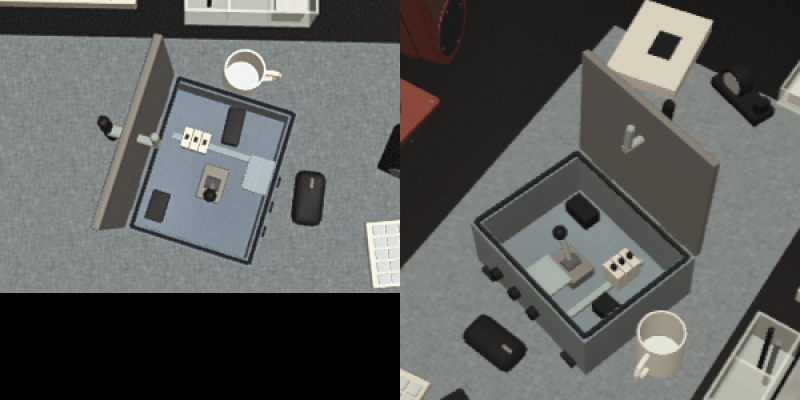

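The top view shows the box yawed about -15°. Its lid is open to the left with the T-handle bar (103,123) behind it, the switch ball is at (210,195), and the mug and mouse stand clear. Next I'll fit the box and lid poses.

```bash
cat > fit.py <<'E'
from h import *
np.set_printoptions(precision=4,suppress=True)
P=[]
for c in("top","side"):
    d=np.load(f"pics/{c}0.npy");p=pts(c,d,np.ones_like(d,bool));P.append(p)
A=np.vstack(P)
m=(abs(A[:,2]-.127)<.008)&(A[:,0]>.35)&(A[:,0]<.8)&(A[:,1]>-.3)&(A[:,1]<.03)
r=A[m]
# Hinge side excluded: fit yaw from long -y edge using min-area rect
for Q in(P[0],P[1],A):
    m=(abs(Q[:,2]-.125)<.007)&(Q[:,0]>.38)&(Q[:,0]<.76)&(Q[:,1]>-.3)&(Q[:,1]<.06);print(m.sum(),cv2.minAreaRect(Q[m][:,:2].astype(np.float32)))
m=(A[:,2]>.16)&(A[:,2]<.35)&(A[:,0]>.42)&(A[:,0]<.75)&(A[:,1]>-.06)&(A[:,1]<.12)
L=A[m];n=None
rng=np.random.default_rng(0);best=0
for _ in range(300):
    q=L[rng.choice(len(L),3,False)];k=np.cross(q[1]-q[0],q[2]-q[0]);k/=np.linalg.norm(k)
    i=abs((L-q[0])@k)<.003
    if i.sum()>best:best=i.sum();I=i
c=L[I].mean(0);k=np.linalg.svd(L[I]-c,full_matrices=False)[2][2];k*=np.sign(k[1])
print("lid",best,len(L),c,k,"yaw",np.degrees(np.arctan2(-k[0],k[1])),"tilt",np.arctan2(k[2],np.hypot(k[0],k[1])))
top=A[(A[:,2]>.34)&(A[:,2]<.38)&(A[:,1]<.14)&(A[:,1]>-.08)&(A[:,0]>.42)&(A[:,0]<.76)];print("edge",cv2.minAreaRect(top[:,:2].astype(np.float32)),top[:,2].max())
E
python3 fit.py
```

```text
2568 ((0.5608144998550415, -0.07870924472808838), (0.24162830412387848, 0.30030301213264465), 73.66282653808594)
2017 ((0.5655261278152466, -0.07410140335559845), (0.2580944001674652, 0.30292466282844543), 73.94190216064453)
4585 ((0.5648804903030396, -0.07299384474754333), (0.2581808269023895, 0.3047994375228882), 73.57878112792969)
lid 5626 6546 [0.6028 0.0425 0.2619] [ 0.2807  0.9581 -0.0574] yaw -16.329501288992525 tilt -0.05748152849951263
edge ((0.602146327495575, 0.05217621475458145), (0.08424613624811172, 0.29671505093574524), 86.41714477539062) 0.36815691017124985
```

Request:
servo_tool(
  commands=[
    [0, 0, 0, -0.98],
    [0, 0, 0, -0.98],
    [0, 0, 0, -0.98],
    [0, 0, 0, -0.98],
    [0, 0, 0, -0.98],
    [0, 0, 0, -0.98],
    [0, 0, 0, -0.98],
    [0, 0, 0, -0.98],
    [0, 0, 0, -0.98],
    [0, 0, 0, 0],
  ],
  jaw=1,
)

```text
time_s: 2.2
eef_pos: [0.2467, -0.5742, 0.1935]
tcp_rot: [[0.278, 0.96, -0.0], [0.96, -0.278, 0.0], [0.0, -0.0, -1.0]]
ft_force: [0.2, 0.7, -0.6]
opening: 0.0152
grasp_force: 0.0
```

Request:
servo_tool(
  commands=[
    [0.385, 0.043, 0, 0],
    [0.385, 0.043, 0, 0],
    [0.385, 0.043, 0, 0],
    [0.385, 0.043, 0, 0],
    [0.385, 0.043, 0, 0],
    [0.385, 0.043, 0, 0],
    [0.385, 0.043, 0, 0],
    [0.385, 0.043, 0, 0],
    [0.385, 0.043, 0, 0],
    [0.385, 0.043, 0, 0],
    [0.385, 0.043, 0, 0],
    [0.385, 0.043, 0, 0],
    [0, 0, 0, 0],
    [0, 0, 0, 0],
  ],
)

```text
time_s: 3.6
eef_pos: [0.4611, -0.0583, 0.1936]
tcp_rot: [[0.278, 0.961, -0.0], [0.961, -0.278, -0.0], [-0.0, 0.0, -1.0]]
ft_force: [-0.2, -0.0, -0.3]
opening: 0.0006
grasp_force: 0.0
```

```bash
cat >> h.py <<'E'
np.set_printoptions(precision=4,suppress=True)
C=np.array([.561,-.079]);F=np.array([[.960,-.281],[.281,.960]]) # rows: box x,y axes
def st():
    s=ctrl.observe();p=np.array(s["eef_pos"]);R=np.array(s["tcp_rot"])
    print("t",s["time_s"],"boxxy",F@(p[:2]-C),"z",p[2],"yaw",np.degrees(np.arctan2(R[1,0],R[0,0])),"j",np.round(s["joint_positions"],1),"f",s["ft_force"],"open",s["opening"],s["grasp_force"])
E
python3 - <<'E'
from h import *
st()
im,d=get_image("wrist");cv2.imwrite("pics/w1.png",im)
for n in("switch_tip","adapter","switch"):
    for r in nets.regions_of("wrist",n)[:2]:
        P=pts("wrist",d,r["mask"])
        if len(P):q=np.median(P,0);print(n,r["confidence"],r["bbox"],q,F@(q[:2]-C))
E
```

```text
t 3.6 boxxy [-0.1017 -0.0082] z 0.19358457091584874 yaw 73.85848884534347 j [-16.9  -9.9 110.4  -0.   79.5  -0.8] f [-0.1984 -0.0379 -0.3023] open 0.0005575916655217548 0.0
switch_tip 0.71 [385.5, 224.6, 28.7, 38.5] [ 0.5142 -0.0739  0.1046] [-0.0464 -0.0082]
adapter 0.97 [509.2, 212.4, 81.9, 35.7] [ 0.6482 -0.1194  0.0335] [ 0.0951 -0.0143]
adapter 0.46 [385.0, 222.7, 29.0, 34.5] [ 0.5133 -0.0735  0.105 ] [-0.0474 -0.0081]
switch 0.62 [386.0, 223.2, 29.8, 30.4] [ 0.5137 -0.0739  0.1049] [-0.0468 -0.0084]
```

Request:
servo_tool(
  commands=[
    [0, 0, 0.32, 0],
    [0, 0, 0.32, 0],
    [0, 0, 0.32, 0],
    [0, 0, 0, 0],
    [0, 0.12, 0, 0],
    [0, 0.12, 0, 0],
    [0, 0.12, 0, 0],
    [0, 0.12, 0, 0],
    [0, 0.12, 0, 0],
    [0, 0.08, 0, 0],
    [0, 0, 0, 0],
    [0, 0, 0, 0],
  ],
)

```text
time_s: 5.0
eef_pos: [0.5449, -0.0848, 0.0849]
tcp_rot: [[0.281, 0.96, 0.011], [0.96, -0.281, -0.004], [-0.0, 0.012, -1.0]]
ft_force: [1.4, -0.5, 13.2]
opening: 0.0004
grasp_force: 6.2
```

```bash
python3 - <<'E'
from h import *
st()
im,d=get_image("wrist");cv2.imwrite("pics/w2.png",im)
for c in("side","top"):
  im,d=get_image(c);cv2.imwrite(f"pics/{c}2.png",im)
  for r in nets.regions_of(c,"switch_tip")[:2]:
        P=pts(c,d,r["mask"])
        if len(P):q=np.median(P,0);print(c,r["confidence"],r["bbox"],q,F@(q[:2]-C))
E
```

```text
t 5.0 boxxy [-0.0138 -0.0101] z 0.08493468443993049 yaw 73.66438101643524 j [-17.    8.  104.9   0.   66.3  -0.7] f [ 1.3946 -0.5246 13.1917] open 0.0004052331133679592 6.210637427866459
side 0.62 [248.9, 314.4, 38.6, 30.3] [ 0.5203 -0.2822  0.0324] [ 0.018  -0.2065]
side 0.5 [297.8, 255.6, 4.6, 10.5] [ 0.5546 -0.0944  0.1035] [-0.0018 -0.0166]
```

View pics/w2.png

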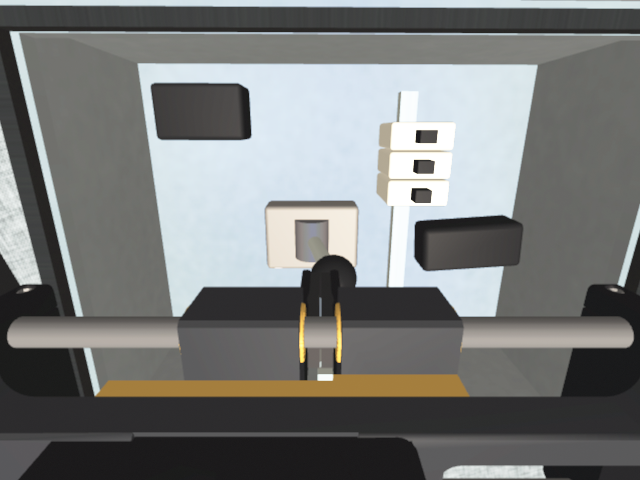

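Wrist view: the ball at (335,275) is just to the +x side of the fingers at (320,330), and both black blocks are undisturbed. I'll measure the ball from this frame.

```bash
python3 - <<'E'
from h import *
im,d=get_image("wrist")
m=np.zeros_like(d,bool);m[258:288,316:354]=1;m&=(im.max(2)<70)
P=pts("wrist",d,m);B=(P[:,:2]-C)@F.T
print(m.sum(),np.percentile(B,[2,50,98],axis=0),np.percentile(P[:,2],[2,50,98]))
st()
E
```

```text
1078 [[-0.0171 -0.0078]
 [-0.0082  0.0005]
 [ 0.0024  0.0043]] [0.1016 0.1099 0.1323]
t 5.3 boxxy [-0.0141 -0.0101] z 0.08498482434310829 yaw 73.66172944708391 j [-17.    8.  105.   -0.   66.3  -0.7] f [ 1.3382 -0.532  12.6902] open 0.00023043818702293343 6.080484353005886
```

Request:
servo_tool(
  commands=[
    [0, 0, -0.08, 0],
    [0, 0.06, 0, 0],
    [0, 0.06, 0, 0],
    [0, 0, 0, 0],
  ],
)

```text
time_s: 5.7
eef_pos: [0.5539, -0.0866, 0.088]
tcp_rot: [[0.28, 0.96, 0.0], [0.96, -0.28, -0.0], [-0.0, 0.0, -1.0]]
ft_force: [-0.4, 0.1, -1.3]
opening: 0.0004
grasp_force: 0.0
```

```bash
python3 - <<'E'
from h import *
st();print(ctrl.observe()["wrist_torque"])
im,d=get_image("wrist");cv2.imwrite("pics/w3.png",im[200:400,200:440])
m=np.zeros_like(d,bool);m[240:285,300:390]=1;m&=(im.max(2)<60)
P=pts("wrist",d,m);B=(P[:,:2]-C)@F.T
print(m.sum(),np.percentile(B,[2,50,98],axis=0),np.percentile(P[:,2],[2,50,98]))
E
```

```text
t 5.7 boxxy [-0.0047 -0.0093] z 0.08798493825889875 yaw 73.74741816287633 j [-16.9   9.6 102.8  -0.   67.6  -0.7] f [-0.4109  0.1305 -1.2545] open 0.00039160420666252296 0.0
[-0.0092 -0.0846 -0.026 ]
995 [[-0.0167 -0.0012]
 [-0.0076  0.0019]
 [ 0.0019  0.0046]] [0.1002 0.1153 0.1313]
```

View pics/w3.png

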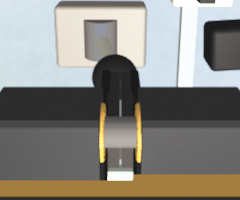

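```bash
python3 - <<'E'
from h import *
o=[]
for c in("top","side"):
    im,d=get_image(c);k=get_calibration(c);q=np.array([.552,-.08,.1]);p=k["intrinsics"]@(k["R"]@q+k["t"]);u,v=(p[:2]/p[2]).astype(int)
    o.append(cv2.resize(im[v-40:v+40,u-40:u+40],(400,400),interpolation=cv2.INTER_CUBIC));print(u,v)
cv2.imwrite("pics/c4.png",np.hstack(o))
E
```

```text
338 260
299 252
```

View pics/c4.png

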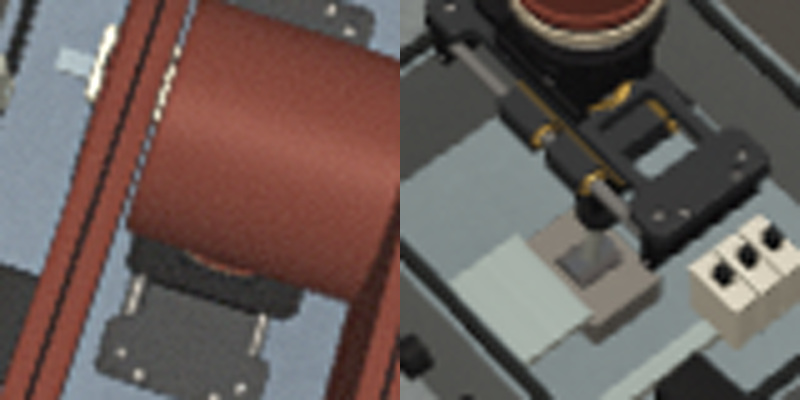

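Crops: the ball, at (595,210) in the side crop, is almost upright over its base (597,255) and close under the fingertips, so the fingers seem to have ridden past it. I'll project the tip and ball positions to check.

```bash
python3 - <<'E'
from h import *
st();s=ctrl.observe()
def pr(c,q):
    k=get_calibration(c);p=k["intrinsics"]@(k["R"]@q+k["t"]);return p[:2]/p[2],p[2]
W=lambda b:np.r_[C+F.T@np.array(b[:2]),b[2]]
print("tcp",pr("wrist",np.array(s["eef_pos"])),pr("side",np.array(s["eef_pos"])))
for a in(.0,.3,.4,.5,.6,.7,.8,1.):
    b=W([-.02+.075*np.sin(a-.5),-.01,.028+.075*np.cos(a-.5)]);print(a,b,pr("wrist",b)[0],pr("side",b)[0])
c=W([-.02,-.01,.028]);print("pivot",pr("side",c)[0],pr("wrist",c)[0])
im,d=get_image("wrist")
print(d[240:330:6,300:340:4])
E
```

```text
t 5.85 boxxy [-0.0062 -0.0089] z 0.08713111523198439 yaw 73.78477501340474 j [-16.9   9.6 102.9  -0.   67.6  -0.7] f [-0.0484 -0.1959 -0.2578] open 0.0008719968627602438 0.0
tcp (array([320.9657, 269.674 ]), np.float64(0.20458699985962894)) (array([299.0486, 256.2748]), np.float64(1.6470859805426445))
0.0 [ 0.5045 -0.0729  0.0938] [235.3826 275.7429] [287.0668 243.558 ]
0.3 [ 0.5247 -0.0788  0.1015] [269.6915 281.4212] [291.83   246.9426]
0.4 [ 0.5318 -0.0809  0.1026] [282.7128 282.2981] [293.5494 248.4606]
0.5 [ 0.539 -0.083  0.103] [296.1102 282.608 ] [295.3044 250.1499]
0.6 [ 0.5462 -0.0851  0.1026] [309.6009 282.3411] [297.0758 251.9927]
0.7 [ 0.5533 -0.0872  0.1015] [322.899  281.5061] [298.8436 253.9691]
0.8 [ 0.5603 -0.0892  0.0997] [335.7298 280.1299] [300.5882 256.0576]
1.0 [ 0.5735 -0.0931  0.0938] [359.0238 275.9379] [303.929  260.4766]
pivot [296.2261 264.3014] [302.809  240.6427]
[[0.2451 0.2418 0.2413 0.2532 0.2554 0.2602 0.2599 0.261  0.2595 0.2596]
 [0.2368 0.2295 0.2291 0.232  0.2571 0.2614 0.2616 0.2601 0.2624 0.2606]
 [0.2333 0.2207 0.2182 0.2179 0.2589 0.2633 0.26
[... 201 characters left out ...]
0.1796 0.1802 0.1809 0.1825 0.175  0.1736]
 [0.1829 0.1661 0.1676 0.1714 0.1705 0.1701 0.1708 0.1716 0.1668 0.1679]
 [0.1835 0.1608 0.1604 0.1647 0.1642 0.1654 0.1645 0.164  0.1614 0.1606]
 [0.0942 0.1547 0.1534 0.158  0.1575 0.1587 0.157  0.1577 0.1553 0.1558]
 [0.0917 0.1484 0.1524 0.1534 0.1513 0.1534 0.1512 0.1518 0.1514 0.1497]
 [0.0875 0.1434 0.1455 0.1466 0.1476 0.1542 0.1465 0.1462 0.1469 0.1436]
 [0.0882 0.0898 0.1426 0.1418 0.1419 0.1553 0.1423 0.1416 0.1388 0.0893]
 [0.0858 0.0916 0.1367 0.1368 0.1358 0.1555 0.1368 0.1363 0.1351 0.0853]
 [0.0839 0.0885 0.0883 0.0891 0.0888 0.0888 0.0881 0.0892 0.0886 0.0842]
 [0.0847 0.0862 0.0862 0.0866 0.0871 0.0869 0.0862 0.0872 0.0865 0.0843]]
```

Request:
servo_tool(
  commands=[
    [0, 0, -0.3, 0],
    [0, 0, -0.3, 0],
    [0, 0, 0, 0],
  ],
)

```text
time_s: 6.2
eef_pos: [0.5565, -0.0868, 0.1656]
tcp_rot: [[0.279, 0.96, 0.009], [0.96, -0.279, -0.003], [-0.0, 0.009, -1.0]]
ft_force: [1.5, -0.2, 1.1]
opening: 0.0
grasp_force: 0.0
```

```bash
python3 - <<'E'
from h import *
st()
im,d=get_image("wrist");cv2.imwrite("pics/w5.png",im[150:450,170:490])
for r in nets.regions_of("wrist","switch_tip")[:2]:
    P=pts("wrist",d,r["mask"]);B=(P[:,:2]-C)@F.T
    print(r["confidence"],r["bbox"],np.percentile(B,[3,50,97],axis=0),np.percentile(P[:,2],[3,50,97]))
E
```

```text
t 6.2 boxxy [-0.0021 -0.0088] z 0.16560459282220943 yaw 73.80120090511373 j [-16.9   5.   99.1   0.   75.4  -0.7] f [ 1.4918 -0.2229  1.1304] open 1.6253132530417882e-05 0.0
0.56 [312.8, 234.9, 28.1, 41.1] [[-0.0242 -0.0175]
 [-0.013  -0.0047]
 [-0.0009  0.004 ]] [0.0386 0.1038 0.1085]
```

View pics/w5.png

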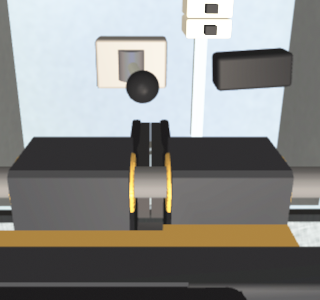

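The lever is about 60% over: its ball is at (142,87) in the crop, box x about -12 mm. I'll straddle the ball with half-open fingers and push it with the inner pad.

Request:
servo_tool(
  commands=[
    [0, -0.05, 0, 0],
    [0, 0, 0, 0],
    [0, 0, 0, 0],
    [0, 0, 0, 0],
    [0, 0, 0, 0],
    [0, 0, 0, 0],
  ],
  jaw=0.45,
)

```text
time_s: 6.9
eef_pos: [0.5474, -0.0843, 0.1598]
tcp_rot: [[0.279, 0.96, -0.0], [0.96, -0.279, 0.0], [-0.0, -0.0, -1.0]]
ft_force: [0.2, 0.2, -0.5]
opening: 0.0404
grasp_force: 0.0
```

Request:
servo_tool(
  commands=[
    [0, 0, 0.2, 0],
    [0, 0, 0.2, 0],
    [0, 0, 0.2, 0],
    [0, 0, 0, 0],
    [0, 0, 0, 0],
  ],
)

```text
time_s: 7.4
eef_pos: [0.5472, -0.0843, 0.088]
tcp_rot: [[0.279, 0.96, -0.001], [0.96, -0.279, 0.0], [-0.0, -0.001, -1.0]]
ft_force: [0.3, 0.8, 0.5]
opening: 0.0476
grasp_force: 0.0
```

```bash
python3 - <<'E'
from h import *
st()
E
```

```text
t 7.4 boxxy [-0.0118 -0.0089] z 0.08800361478338628 yaw 73.78557921485351 j [-16.9   8.7 103.8  -0.   67.5  -0.7] f [0.2708 0.7821 0.5283] open 0.0475628350542059 0.0
```

Request:
servo_tool(
  commands=[
    [0, 0.06, 0, 0],
    [0, 0.06, 0, 0],
    [0, 0.06, 0, 0],
    [0, 0.06, 0, 0],
    [0, 0.06, 0, 0],
    [0, 0.03, 0, 0],
    [0, 0, 0, 0],
    [0, 0, 0, 0],
    [0, 0, 0, 0],
  ],
)

```text
time_s: 8.3
eef_pos: [0.5851, -0.0952, 0.0878]
tcp_rot: [[0.279, 0.96, -0.0], [0.96, -0.279, 0.0], [0.0, -0.001, -1.0]]
ft_force: [0.4, -0.4, 0.2]
opening: 0.0479
grasp_force: 0.0
```

```bash
python3 - <<'E'
from h import *
st()
def pr(c,q):
    k=get_calibration(c);p=k["intrinsics"]@(k["R"]@q+k["t"]);return p[:2]/p[2],p[2]
im,d=get_image("wrist")
for n in ("switch_tip","switch"):
  for r in nets.regions_of("wrist",n)[:2]:
    P=pts("wrist",d,r["mask"]);B=(P[:,:2]-C)@F.T
    print(n,r["confidence"],r["bbox"],np.percentile(B,[3,50,97],axis=0),np.percentile(P[:,2],[3,50,97]))
E
```

```text
t 8.3 boxxy [ 0.0277 -0.0088] z 0.08777310420888737 yaw 73.7890590241566 j [-16.9  13.8  97.9   0.   68.3  -0.7] f [ 0.4029 -0.4398  0.1623] open 0.04789021676086868 0.0
switch_tip 0.83 [259.6, 268.1, 43.1, 58.4] [[-0.019  -0.0108]
 [-0.0111 -0.0024]
 [ 0.0036  0.0044]] [0.047  0.1056 0.1123]
switch 0.64 [257.7, 265.6, 44.0, 55.1] [[-0.0194 -0.0113]
 [-0.0112 -0.0025]
 [ 0.0036  0.0044]] [0.0448 0.1055 0.1127]
```

```bash
python3 - <<'E'
from h import *
im,d=get_image("wrist");s,_=get_image("side")
o=np.zeros((400,800,3),np.uint8);o[:,:480]=cv2.resize(im[150:400,170:470],(480,400));o[:,480:]=cv2.resize(s[210:290,270:334],(320,400),interpolation=2)
cv2.imwrite("pics/c6.png",o)
np.save("pics/w6d.npy",d);print(d[220:310:6,230:300:5])
c=get_calibration("wrist");print(c["intrinsics"][0],-c["R"].T@c["t"],c["R"])
E
```

```text
[[0.2565 0.2558 0.2548 0.2547 0.2539 0.2545 0.2541 0.2555 0.2552 0.2571
  0.2558 0.2563 0.2571 0.2559]
 [0.2572 0.2577 0.2572 0.2495 0.2485 0.247  0.2478 0.2517 0.2525 0.2571
  0.2574 0.2577 0.2568 0.2582]
 [0.2591 0.2591 0.2586 0.2527 0.2481 0.2484 0.2493 0.2516 0.2538 0.2587
  0.2593 0.2592 0.2583 0.2594]
 [0.2609 0.2608 0.2608 0.2536 0.2511 0.2467 0.2467 0.2522 0.2548 0.2616
  0.2603 0.2611 0.2623 0.2626]
 [0.2612 0.2615 0.2626 0.2536 0.252  0.2325 0.2324 0.2527 0.2561 0.2618
  0.2626 0.2616 0.262  0.2632]
 [0.2642 0.2633 0.2644 0.256  0.2555 0.2223 0.2222 0.234  0.2576 0.2637
  0.2636 0.2631 0.2636 0.2631]
 [0.2647 0.2651 0.2648 0.2579 0.1894 0.187  0.1886 0.1926 0.2585 0.2657
  0.2659 0.2635 0.2646 0.2645]
 [0.2652 0.266  0.1906 0.1847 0.1839 0.1841 0.1845 0.1862 0.187  0.2663
  0.266  0.265  0.2663 0.2659]
 [0.2941 0.2947 0.1831 0.1822 0.1803 0.181  0.1823 0.1832 0.1849 0.1876
  0.2945 0.295  0.2951 0.2949]
 [0.2966 0.1852 0.1827 0.1814 0.1808 0.1699 0.17   0.1738 0.173  0.1866
  0.2964 0.2958 0.2952 0.2967]
 [0.2978 0.1849 0.1823 0.1811 0.18   0.1615 0.1641 0.1658 0.1662 0.1858
  0.2979 0.2986 0.2969 0.2987]
 [0.3006 0.1891 0.1818 0.18   0.1556 0.1571 0.1591 0.1594 0.1654 0.1874
  0.2992 0.299  0.2996 0.2991]
 [0.3012 0.3022 0.1848 0.1506 0.1511 0.1533 0.1534 0.1541 0.1652 0.301
  0.3014 0.3006 0.3021 0.3008]
 [0.3036 0.3035 0.1461 0.1446 0.1446 0.1478 0.1494 0.1524 0.1648 0.3013
  0.3021 0.3035 0.3037 0.3032]
 [0.306  0.1411 0.1401 0.1401 0.1433 0.1437 0.1429 0.1531 0.1645 0.3041
  0.305  0.3058 0.3054 0.3047]]
[341.2272   0.     319.9769] [ 0.6072 -0.018   0.2775] [[ 0.9601 -0.2798  0.0004]
 [-0.2679 -0.9189  0.2896]
 [-0.0807 -0.2781 -0.9571]]
```

View pics/c6.png

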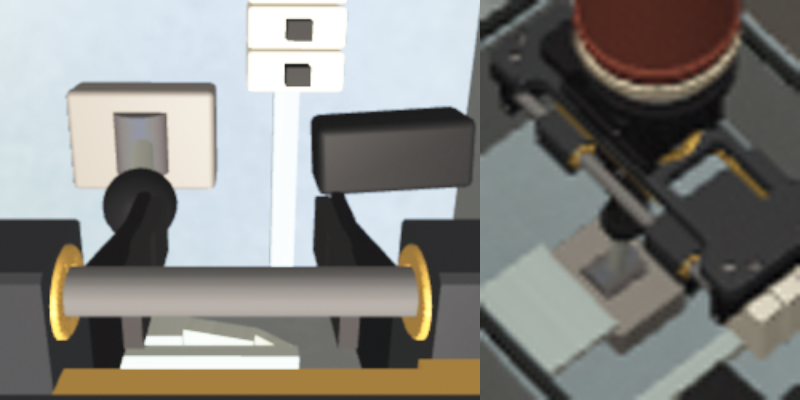

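```bash
python3 - <<'E'
from h import *
im,d=get_image("wrist")
d=d.copy()
c=get_calibration("wrist");K=c["intrinsics"];R=c["R"];t=c["t"]
for cols in((366,372,378),(262,268)):
  for r in range(262,320,5):
    o=[]
    for u in cols:
        z=d[r,u];p=np.array([(u-K[0][2])/K[0][0]*z,(r-K[1][2])/K[1][1]*z,z]);w=(p-t)@R;o.append(np.r_[F@(w[:2]-C),w[2]])
    print(r,*[np.round(x*1000).astype(int) for x in o])
st()
E
```

```text
262 [ 64 -30  22] [ 67 -26  33] [ 72 -26  32]
267 [ 67 -43   2] [ 68 -30  33] [ 72 -30  34]
272 [ 51   1 114] [ 54   2 117] [ 57   3 119]
277 [ 51  -1 117] [ 53   2 122] [ 56   3 124]
282 [ 51  -3 117] [ 52   1 127] [ 55   2 128]
287 [ 51  -6 118] [ 52   2 133] [ 54   2 133]
292 [ 51  -8 119] [ 51   1 136] [ 53   2 139]
297 [ 51 -11 118] [ 51  -1 139] [ 53   1 143]
302 [ 51 -13 120] [ 51  -3 138] [ 52   2 148]
307 [ 51 -16 121] [ 51  -6 138] [ 51   2 152]
312 [ 69 -85   4] [ 51  -7 140] [ 51   0 153]
317 [ 40  24 197] [ 41  26 200] [ 42  25 199]
262 [ -4   3 106] [ -1   3 104]
267 [ -4   1 107] [ -1   1 107]
272 [ -2   3 118] [  1   2 116]
277 [ -2   1 121] [  2   1 121]
282 [ -1   1 127] [  2   1 127]
287 [  0   1 132] [  3   2 133]
292 [  1   1 138] [  3   0 134]
297 [  2   1 143] [  3  -3 134]
302 [  2   0 144] [  3  -5 136]
307 [  3  -1 147] [  3  -7 136]
312 [  3  -2 150] [  3 -10 136]
317 [ 12  24 198] [ 14  24 198]
t 8.6 boxxy [ 0.028  -0.0089] z 0.08802243473072653 yaw 73.78347605938677 j [-16.9  13.8  97.9   0.   68.3  -0.7] f [-0.5838  0.2959  0.4151] open 0.047701091310589736 0.0
```

The depth shows the fingertips actually end about 25 mm above the reported TCP: they are at z≈0.113 while the TCP reads 0.088. So they rode over the ball. I'll redo the push lower and allow for that offset.

Request:
servo_tool(
  commands=[
    [0, 0, -0.12, 0],
    [0, 0, 0, 0],
    [0, -0.14, 0, 0],
    [0, -0.13, 0, 0],
    [0, 0, 0, 0],
    [0, 0, 0.16, 0],
    [0, 0, 0.18, 0],
    [0, 0, 0, 0],
  ],
)

```text
time_s: 9.4
eef_pos: [0.5526, -0.0859, 0.059]
tcp_rot: [[0.279, 0.96, -0.004], [0.96, -0.279, 0.001], [0.0, -0.004, -1.0]]
ft_force: [-0.7, -0.1, -0.8]
opening: 0.0479
grasp_force: 0.0
```

Request:
servo_tool(
  commands=[
    [0, 0.06, 0, 0],
    [0, 0.06, 0, 0],
    [0, 0.06, 0, 0],
    [0, 0.06, 0, 0],
    [0, 0.04, 0, 0],
    [0, 0, 0, 0],
    [0, 0, 0, 0],
    [0, 0, 0, 0],
  ],
)

```text
time_s: 10.2
eef_pos: [0.5852, -0.0953, 0.0616]
tcp_rot: [[0.279, 0.96, -0.004], [0.96, -0.279, 0.001], [-0.0, -0.004, -1.0]]
ft_force: [-7.6, 1.3, 4.6]
opening: 0.0483
grasp_force: 3.6
```

```bash
python3 - <<'E'
from h import *
st()
im,d=get_image("wrist");cv2.imwrite("pics/w7.png",im)
for n in ("switch_tip",):
  for r in nets.regions_of("wrist",n)[:2]:
    P=pts("wrist",d,r["mask"]);B=(P[:,:2]-C)@F.T
    print(n,r["confidence"],r["bbox"],np.percentile(B,[3,50,97],axis=0),np.percentile(P[:,2],[3,50,97]))
E
```

```text
t 10.2 boxxy [ 0.0278 -0.0089] z 0.06162239106948748 yaw 73.79989128529728 j [-16.9  15.8  98.6  -0.   65.8  -0.7] f [-7.632   1.307   4.5766] open 0.04830586806697895 3.5884547978639603
switch_tip 0.7 [287.3, 282.3, 70.8, 68.6] [[-0.0132 -0.0147]
 [ 0.0136 -0.0039]
 [ 0.0264  0.004 ]] [0.0443 0.0994 0.1048]
switch_tip 0.69 [629.2, 248.2, 20.6, 93.9] [[ 0.1828 -0.0274]
 [ 0.2364 -0.014 ]
 [ 0.2403  0.032 ]] [0.0273 0.0365 0.0877]
```

Step 1 is done: the ball is at x≈+15 mm against its stop. Now I'll back off, rise over the lid and go behind its free edge at box x -0.125.

Request:
servo_tool(
  commands=[
    [0, -0.04, 0, 0],
    [0, 0, -0.4, 0],
    [0, 0, -0.4, 0],
    [0, 0, -0.4, 0],
    [0, 0, -0.4, 0],
    [0, 0, -0.4, 0],
    [0, 0, -0.4, 0],
    [0, 0, -0.4, 0],
    [0.0, 0, 0, 0],
    [0.2, -0.158, 0, 0],
    [0.2, -0.158, 0, 0],
    [0.2, -0.158, 0, 0],
    [0.2, -0.158, 0, 0],
    [0.2, -0.158, 0, 0],
    [0.2, -0.158, 0, 0],
    [0.2, -0.158, 0, 0],
    [0.2, -0.158, 0, 0],
    [0, 0, 0, 0],
  ],
  jaw=1,
)

```text
time_s: 12.1
eef_pos: [0.4891, 0.1353, 0.398]
tcp_rot: [[0.275, 0.961, 0.001], [0.961, -0.275, 0.001], [0.002, 0.001, -1.0]]
ft_force: [-0.0, -0.2, 0.8]
opening: 0.0006
grasp_force: 0.0
```

```bash
python3 - <<'E'
from h import *
st()
im,d=get_image("wrist");cv2.imwrite("pics/w8.png",im)
P=pts("wrist",d,np.ones_like(d,bool));B=np.c_[(P[:,:2]-C)@F.T,P[:,2]]
m=(B[:,2]>.34)&(B[:,2]<.375)&(abs(B[:,0])<.15)&(B[:,1]<.16)&(B[:,1]>.09);print("edge",m.sum(),np.percentile(B[m],[2,50,98],axis=0) if m.sum() else "")
# switch check
im,d=get_image("side")
for r in nets.regions_of("side","switch_tip")[:2]:
    P=pts("side",d,r["mask"]);b=np.c_[(P[:,:2]-C)@F.T,P[:,2]];print(r["confidence"],r["bbox"],np.median(b,0))
E
```

```text
t 12.1 boxxy [-0.1292  0.1855] z 0.39797092266850775 yaw 74.01469127163534 j [  6.5  -6.6  86.    0.1 100.5  22.5] f [-0.0101 -0.202   0.8376] open 0.0006383894559112856 0.0
edge 3727 [[-0.0943  0.1357  0.3405]
 [ 0.0169  0.1465  0.3561]
 [ 0.1111  0.1483  0.3583]]
```

```bash
python3 - <<'E'
from h import *
d=.21
f=lambda a:np.array([.12-(d*np.cos(a)-.014*np.sin(a))+.010,.12+d*np.sin(a)+.014*np.cos(a)-.024])
A=np.r_[1.6,np.arange(1.5,.25,-.1),.22]
p=[f(a) for a in A]
for i in range(len(A)):
    print(round(A[i],2),p[i],(p[i]-p[i-1])*[1,-1]/.12 if i else "")
E
```

```text
1.6 [0.1501 0.3055] 
1.5 [0.1291 0.3065] [-0.1751 -0.008 ]
1.4 [0.1081 0.3053] [-0.1751  0.0095]
1.3 [0.0873 0.3021] [-0.1732  0.0269]
1.2 [0.067  0.2968] [-0.1697  0.0441]
1.1 [0.0472 0.2895] [-0.1644  0.0608]
1.0 [0.0283 0.2803] [-0.1575  0.0769]
0.9 [0.0104 0.2692] [-0.1491  0.0923]
0.8 [-0.0063  0.2564] [-0.1391  0.1067]
0.7 [-0.0216  0.242 ] [-0.1278  0.12  ]
0.6 [-0.0354  0.2261] [-0.1151  0.1322]
0.5 [-0.0476  0.209 ] [-0.1014  0.143 ]
0.4 [-0.058   0.1907] [-0.0866  0.1524]
0.3 [-0.0665  0.1714] [-0.0709  0.1603]
0.22 [-0.0719  0.1555] [-0.045   0.1329]
```

Request:
servo_tool(
  commands=[
    [0, 0, 0.26, 0],
    [0, 0, 0.26, 0],
    [0, 0, 0.25, 0],
    [0, 0, 0, 0],
    [-0.15, 0, 0, 0],
    [-0.14, 0, 0, 0],
    [-0.175, 0, -0.01, 0],
    [-0.175, 0, 0.01, 0],
    [-0.173, 0, 0.03, 0],
    [-0.17, 0, 0.04, 0],
    [-0.164, 0, 0.06, 0],
    [-0.158, 0, 0.08, 0],
    [-0.149, 0, 0.09, 0],
    [-0.139, 0, 0.11, 0],
    [0, 0, 0, 0],
    [0, 0, 0, 0],
  ],
)

```text
time_s: 13.85
eef_pos: [0.4372, -0.0518, 0.2574]
tcp_rot: [[0.281, 0.96, 0.002], [0.96, -0.281, -0.0], [0.0, 0.002, -1.0]]
ft_force: [-0.1, -0.6, -0.1]
opening: 0.0008
grasp_force: 0.0
```

```bash
cat >> h.py <<'E'
def lidfit(c):
    im,d=get_image(c);P=pts(c,d,np.ones_like(d,bool));B=np.c_[(P[:,:2]-C)@F.T,P[:,2]]
    rng=np.random.default_rng(0)
    # scan angle: outer face points satisfy n.(p-hinge)=14mm
    m=(B[:,0]>-.05)&(B[:,0]<.145)&(abs(B[:,0])>.03)&(B[:,2]>.1)&(B[:,2]<.4)&(B[:,1]>-.15)&(B[:,1]<.2);Q=B[m]-[0,.12,.12]
    best=[]
    for a in np.arange(-.02,1.85,.01):
        dd=-Q[:,1]*np.cos(a)+Q[:,2]*np.sin(a);n=Q[:,1]*np.sin(a)+Q[:,2]*np.cos(a)
        best.append((int(((abs(n-.014)<.003)&(dd>.03)&(dd<.24)).sum()),round(float(a),3)))
    print(c,"lid",sorted(best)[-3:]);return im,d
E
python3 - <<'E'
from h import *
st()
for c in("wrist","top"):lidfit(c)
E
```

```text
t 13.85 boxxy [-0.1265 -0.0087] z 0.25740239072202764 yaw 73.6731000868307 j [-17.1 -15.8 108.5   0.   87.2  -0.7] f [-0.1289 -0.5781 -0.1013] open 0.0007940898098201864 0.0
wrist lid [(18241, 0.78), (18778, 0.8), (19500, 0.79)]
top lid [(2767, 0.8), (3302, 0.78), (3433, 0.79)]
```

The lid is at 0.79, as planned, so I'll continue down to about 0.22.

Request:
servo_tool(
  commands=[
    [-0.128, 0, 0.12, 0],
    [-0.115, 0, 0.13, 0],
    [-0.1, 0, 0.14, 0],
    [-0.087, 0, 0.15, 0],
    [-0.07, 0, 0.16, 0],
    [-0.045, 0, 0.13, 0],
    [0, 0, 0, 0],
    [0, 0, 0, 0],
  ],
)

```text
time_s: 14.75
eef_pos: [0.4189, -0.1137, 0.1572]
tcp_rot: [[0.279, 0.96, 0.001], [0.96, -0.279, -0.0], [0.0, 0.001, -1.0]]
ft_force: [0.6, 0.9, 0.8]
opening: 0.0005
grasp_force: 0.0
```

```bash
python3 - <<'E'
from h import *
st()
lidfit("wrist")
im,d=lidfit("top")
for c in("top","wrist"):
  for r in nets.regions_of(c,"t_handle")[:2]:
    P=pts(c,d if c=="top" else get_image("wrist")[1],r["mask"]);b=np.c_[(P[:,:2]-C)@F.T,P[:,2]];b=b[b[:,2]>.17]
    if len(b):print(c,r["confidence"],len(b),np.median(b,0),[[float(x) for x in y] if isinstance(y,tuple) else y for y in cv2.minAreaRect((b[:,:2]*1000).astype(np.float32))])
E
```

```text
t 14.75 boxxy [-0.1267 -0.0732] z 0.1572218647072728 yaw 73.81261049334663 j [-25.6 -12.9 116.9   0.   76.   -9.4] f [0.5661 0.8675 0.757 ] open 0.0005193902213574201 0.0
wrist lid [(12312, 0.23), (13059, 0.21), (13166, 0.22)]
top lid [(3150, 0.21), (3705, 0.23), (3849, 0.22)]
top 0.81 395 [-0.001  -0.0333  0.2117] [[0.05917644500732422, -30.319698333740234], [22.259273529052734, 106.543701171875], 6.773407459259033]
top 0.3 3020 [ 0.0391 -0.0692  0.1793] [[4.3292236328125, -45.38731384277344], [288.8829040527344, 136.8200225830078], 0.150872603058815]
wrist 0.65 12713 [-0.0073 -0.0198  0.2038] [[-2.855342388153076, -18.96926498413086], [79.6732406616211, 61.26803207397461], 59.22796630859375]
```

Request:
servo_tool(
  commands=[
    [-0.02, 0, 0.06, 0],
    [0, 0, 0, 0],
    [0, 0, -0.3, 0],
    [0, 0, -0.3, 0],
    [0, 0, -0.3, 0],
    [0, 0, 0, 0],
    [0.12, 0.264, 0, -0.6],
    [0.12, 0.264, 0, -0.6],
    [0.12, 0.264, 0, 0],
    [0.02, 0.264, 0, 0],
    [0, 0, 0, 0],
    [0, 0, 0, 0],
  ],
  jaw=0.3,
)

```text
time_s: 16.2
eef_pos: [0.5508, -0.0978, 0.2555]
tcp_rot: [[0.162, 0.987, -0.003], [0.987, -0.162, 0.001], [0.0, -0.003, -1.0]]
ft_force: [-0.3, 0.2, 0.3]
opening: 0.0608
grasp_force: 0.0
```

```bash
cat >> h.py <<'E'
def bar(c):
    im,d=lidfit(c);k=get_calibration(c)
    for r in nets.regions_of(c,"t_handle")[:1]:
        P=pts(c,d,r["mask"]);b=np.c_[(P[:,:2]-C)@F.T,P[:,2]];b=b[(b[:,2]>.15)&(b[:,2]<.235)]
        b=b[np.hypot(*(b[:,:2]-np.median(b[:,:2],0)).T)<.075]
        print(c,r["confidence"],len(b),np.median(b,0),cv2.minAreaRect((b[:,:2]*1000).astype(np.float32)))
    return im
E
python3 - <<'E'
from h import *
st()
cv2.imwrite("pics/w9.png",bar("wrist"));bar("top");bar("side")
E
```

```text
t 16.2 boxxy [-0.0046 -0.0209] z 0.25545629400596703 yaw 80.68072582068167 j [-18.1   1.8  92.7  -0.   85.7  -8.8] f [-0.3344  0.1633  0.289 ] open 0.060807733335309554 0.0
wrist lid [(29101, 0.21), (30328, 0.19), (30902, 0.2)]
wrist 0.71 3195 [-0.0014 -0.0241  0.2067] ((-0.8623318672180176, -25.841049194335938), (21.016115188598633, 100.21133422851562), 6.3260087966918945)
top lid [(995, 0.19), (1098, 0.21), (1107, 0.2)]
side lid [(1906, 0.22), (2123, 0.2), (2198, 0.21)]
side 0.62 312 [ 0.0056 -0.0396  0.2079] ((-8.637046813964844, -34.610328674316406), (44.643096923828125, 107.5412368774414), 3.3720920085906982)
```

View pics/w9.png

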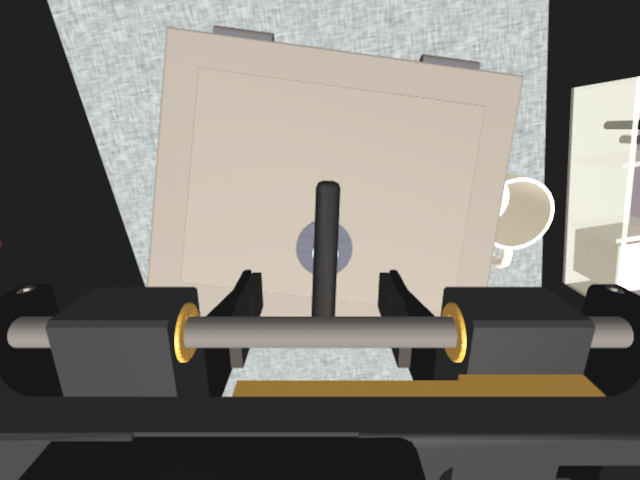

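The wrist view shows the bar at x≈325, centred between the fingers at 255 and 388 and aligned with them. Now I'll correct, descend and grip.

Request:
servo_tool(
  commands=[
    [-0.095, 0.027, 0, 0],
    [0, 0, 0.2, 0],
    [0, 0, 0.2, 0],
    [0, 0, 0.2, 0],
    [0, 0, 0.19, 0],
    [0, 0, 0, 0],
    [0, 0, 0, 0],
  ],
)

```text
time_s: 17.2
eef_pos: [0.5526, -0.1103, 0.1627]
tcp_rot: [[0.163, 0.987, -0.0], [0.987, -0.163, 0.0], [-0.0, -0.0, -1.0]]
ft_force: [0.6, -0.4, -0.2]
opening: 0.0609
grasp_force: 0.0
```

Request:
servo_tool(
  commands=[
    [0, 0, 0, 0],
    [0, 0, 0, 0],
    [0, 0, 0, 0],
    [0, 0, 0, 0],
    [0, 0, 0, 0],
    [0, 0, 0, 0],
  ],
  jaw=1,
  squeeze=15,
)

```text
time_s: 17.8
eef_pos: [0.5528, -0.1097, 0.1624]
tcp_rot: [[0.162, 0.987, 0.0], [0.987, -0.162, -0.0], [-0.0, 0.0, -1.0]]
ft_force: [-0.4, 0.1, 0.4]
opening: 0.021
grasp_force: 0.0
```

```bash
python3 - <<'E'
from h import *
st()
E
```

```text
t 17.8 boxxy [ 0.0007 -0.0318] z 0.16244938763049568 yaw 80.66608375214729 j [-19.2   5.6  98.7   0.   75.6  -9.9] f [-0.3981  0.0959  0.4207] open 0.02097486389756553 4.1505642229822115e-05
```

Request:
servo_tool(
  commands=[
    [0, 0, 0, 0],
    [0, 0, 0, 0],
    [0, 0, 0, -0.8],
    [0, 0, 0, -0.8],
    [0, 0, 0, -0.8],
    [0, 0, 0, -0.8],
    [0, 0, 0, -0.8],
    [0, 0, 0, -0.8],
    [0, 0, 0, 0],
  ],
)

```text
time_s: 18.7
eef_pos: [0.5523, -0.11, 0.1621]
tcp_rot: [[-0.312, 0.95, -0.001], [0.95, 0.312, -0.0], [0.0, -0.001, -1.0]]
ft_force: [-1.0, -1.9, -0.3]
opening: 0.0193
grasp_force: 15.4
```

```bash
python3 - <<'E'
from h import *
st();print(ctrl.observe()["wrist_torque"])
bar("wrist")
E
```

```text
t 18.7 boxxy [ 0.0004 -0.0322] z 0.16205435895807566 yaw 108.19744565409269 j [-19.3   5.7  98.7  -0.   75.6 -37.4] f [-1.0494 -1.8822 -0.2966] open 0.019292300892120157 15.408368005882949
[-0.306   0.4002 -0.0345]
wrist lid [(35920, 0.2), (36139, 0.18), (36422, 0.19)]
wrist 0.58 6157 [-0.0104 -0.0158  0.2029] ((0.2537422180175781, -31.220596313476562), (23.08209991455078, 110.63704681396484), 32.66945266723633)
```

Request:
servo_tool(
  commands=[
    [0, 0, 0, -0.8],
    [0, 0, 0, -0.8],
    [0, 0, 0, -0.8],
    [0, 0, 0, -0.8],
    [0, 0, 0, -0.8],
    [0, 0, 0, -0.8],
    [0, 0, 0, -0.8],
    [0, 0, 0, -0.8],
    [0, 0, 0, -0.8],
    [0, 0, 0, -0.8],
    [0, 0, 0, -0.8],
    [0, 0, 0, -0.8],
    [0, 0, 0, -0.4],
    [0, 0, 0, 0],
  ],
)

```text
time_s: 20.2
eef_pos: [0.5539, -0.11, 0.1629]
tcp_rot: [[-0.968, 0.252, 0.003], [0.252, 0.968, -0.001], [-0.003, 0.0, -1.0]]
ft_force: [4.1, -0.2, -0.7]
opening: 0.0206
grasp_force: 14.6
```

```bash
python3 - <<'E'
from h import *
st();print(ctrl.observe()["wrist_torque"])
bar("wrist")
E
```

```text
t 20.2 boxxy [ 0.0019 -0.0317] z 0.16292944862656228 yaw 165.384533112985 j [-19.2   5.6  98.7   0.   75.5 -94.6] f [ 4.091  -0.226  -0.6547] open 0.020565740762673524 14.63468552363338
[-0.2249 -0.6406 -0.0457]
wrist lid [(10297, 0.2), (10902, 0.18), (11527, 0.19)]
wrist 0.75 6154 [-0.0193 -0.0306  0.2062] ((-4.9097900390625, -33.217376708984375), (23.172269821166992, 101.6406021118164), 85.30579376220703)
```

The bar is now at the open position. I'll release it, move aside, close the fingers and press the lid down.

Request:
servo_tool(
  commands=[
    [0, 0, 0, 0],
    [0, 0, 0, 0],
    [0, 0, 0, 0],
    [0, 0, 0, 0],
    [0, 0, -0.25, 0],
    [0, 0, -0.25, 0],
    [0, 0, -0.25, 0],
    [0, 0, 0, 0],
  ],
  jaw=0.3,
)

```text
time_s: 21.1
eef_pos: [0.5551, -0.1105, 0.2577]
tcp_rot: [[-0.968, 0.251, 0.008], [0.251, 0.968, -0.003], [-0.008, -0.001, -1.0]]
ft_force: [-0.2, -0.3, -0.6]
opening: 0.0606
grasp_force: 0.0
```

Request:
servo_tool(
  commands=[
    [0.25, -0.11, 0, 0],
    [0.25, -0.11, 0, 0],
    [0.25, -0.11, 0, 0],
    [0.25, -0.11, 0, 0],
    [0, 0, 0, 0],
    [0, 0, 0.2, 0],
    [0, 0, 0.2, 0],
    [0, 0, 0.2, 0],
    [0, 0, 0.2, 0],
    [0, 0, 0, 0],
    [0, 0, 0, 0],
  ],
  jaw=1,
)

```text
time_s: 22.2
eef_pos: [0.4232, -0.1305, 0.1561]
tcp_rot: [[-0.968, 0.251, -0.001], [0.251, 0.968, 0.001], [0.001, 0.0, -1.0]]
ft_force: [0.1, 0.2, 0.7]
opening: 0.0005
grasp_force: 0.0
```

```bash
python3 - <<'E'
from h import *
st();bar("wrist");bar("top")
E
```

```text
t 22.2 boxxy [-0.1178 -0.0881] z 0.1561161027819377 yaw 165.46115004652975 j [ -27.4  -11.4  115.8    0.    75.7 -102.8] f [0.0781 0.1807 0.7097] open 0.0004672772916961309 0.0
wrist lid [(3714, 0.19), (3716, 0.2), (3716, 0.21)]
top lid [(3470, 0.21), (3483, 0.19), (3895, 0.2)]
top 0.69 361 [-0.0014 -0.0326  0.2084] ((-1.7219276428222656, -34.56271743774414), (21.227876663208008, 106.0062026977539), 86.24479675292969)
```

Request:
servo_tool(
  commands=[
    [0, 0, 0.07, 0],
    [0, 0, 0.07, 0],
    [0, 0, 0.07, 0],
    [0, 0, 0.07, 0],
    [0, 0, 0.06, 0],
    [0, 0, 0.05, 0],
    [0, 0, 0, 0],
    [0, 0, 0, 0],
    [0, 0, 0, 0],
  ],
)

```text
time_s: 23.3
eef_pos: [0.4233, -0.1307, 0.1095]
tcp_rot: [[-0.968, 0.251, -0.0], [0.251, 0.968, 0.0], [0.0, 0.0, -1.0]]
ft_force: [0.0, 0.6, 1.1]
opening: 0.0006
grasp_force: 0.6
```

```bash
python3 - <<'E'
from h import *
st();lidfit("wrist");bar("top");lidfit("side")
E
```

```text
t 23.3 boxxy [-0.1177 -0.0883] z 0.10946374115599264 yaw 165.4576215001033 j [ -27.4   -8.4  118.5    0.    69.9 -102.8] f [0.0476 0.6289 1.1125] open 0.0006040112902423159 0.5841994285583496
wrist lid [(0, 1.82), (0, 1.83), (0, 1.84)]
top lid [(3164, 0.04), (3532, 0.02), (3692, 0.03)]
top 0.88 362 [-0.0016 -0.0436  0.1803] ((-0.6620635986328125, -44.24604034423828), (18.987550735473633, 109.37031555175781), 85.5150146484375)
side lid [(2098, 0.04), (2165, 0.02), (2286, 0.03)]
```

Request:
servo_tool(
  commands=[
    [0, 0, 0.03, 0],
    [0, 0, 0.03, 0],
    [0, 0, 0, 0],
    [0, 0, 0, 0],
    [0, 0, 0, 0],
  ],
)

```text
time_s: 24.0
eef_pos: [0.4235, -0.1311, 0.1052]
tcp_rot: [[-0.968, 0.251, -0.0], [0.251, 0.968, -0.001], [-0.0, -0.001, -1.0]]
ft_force: [-10.7, 4.7, 23.3]
opening: 0.0004
grasp_force: 11.9
```

```bash
python3 - <<'E'
from h import *
st();lidfit("top")
E
```

```text
t 24.0 boxxy [-0.1174 -0.0886] z 0.10521958011880983 yaw 165.4793355263082 j [ -27.4   -8.1  118.7   -0.    69.4 -102.8] f [-10.6759   4.7089  23.333 ] open 0.00041573462072361364 11.864457847550511
top lid [(3192, 0.02), (3483, 0.0), (3716, 0.01)]
```

Request:
servo_tool(
  commands=[
    [0, 0, -0.1, 0],
    [0, 0, -0.3, 0],
    [0, 0, -0.3, 0],
    [0, 0, -0.3, 0],
    [0, 0, 0, 0],
    [-0.247, 0.086, 0, 0],
    [-0.247, 0.086, 0, 0],
    [-0.247, 0.086, 0, 0],
    [-0.247, 0.086, 0, 0],
    [0, 0, 0, 0.6],
    [0, 0, 0, 0],
    [0, 0, 0, 0],
  ],
  jaw=0.3,
)

```text
time_s: 25.25
eef_pos: [0.5479, -0.1203, 0.2215]
tcp_rot: [[-0.952, 0.307, -0.001], [0.307, 0.952, 0.001], [0.001, 0.0, -1.0]]
ft_force: [-0.3, 0.2, -0.8]
opening: 0.061
grasp_force: 0.0
```

```bash
python3 - <<'E'
from h import *
st();cv2.imwrite("pics/w10.png",bar("wrist"));bar("top");lidfit("side")
E
```

```text
t 25.25 boxxy [-0.0009 -0.0434] z 0.22145232236945142 yaw 162.1067100012885 j [-20.4   2.9  95.2   0.   82.  -92.5] f [-0.3023  0.2494 -0.7518] open 0.06098519612313957 0.0
wrist lid [(16192, 0.01), (16202, 0.03), (17528, 0.02)]
wrist 0.93 3514 [-0.0065 -0.0425  0.1802] ((-0.9818305969238281, -43.09844970703125), (19.647117614746094, 108.97205352783203), 86.5667953491211)
top lid [(1521, 0.02), (1611, 0.04), (1685, 0.03)]
top 0.56 83 [-0.0408 -0.0414  0.1812] ((-41.231353759765625, -41.55687713623047), (16.766284942626953, 26.907968521118164), 87.23381805419922)
side lid [(1958, 0.02), (2164, 0.04), (2245, 0.03)]
```

View pics/w10.png

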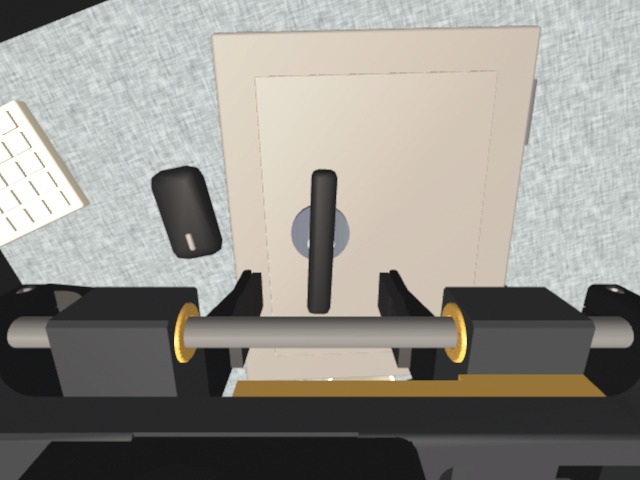

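The lid is down at 0.02, and the bar (x≈322) is centred between the fingers. Now I'll descend, grip firmly and turn clockwise.

Request:
servo_tool(
  commands=[
    [0, 0, 0.25, 0],
    [0, 0, 0.25, 0],
    [0, 0, 0.25, 0],
    [0, 0, 0, 0],
    [0, 0, 0, 0],
  ],
)

```text
time_s: 26.0
eef_pos: [0.5482, -0.1206, 0.1327]
tcp_rot: [[-0.951, 0.309, -0.001], [0.309, 0.951, 0.0], [0.001, 0.0, -1.0]]
ft_force: [-0.5, 0.2, -0.6]
opening: 0.0611
grasp_force: 0.0
```

Request:
servo_tool(
  commands=[
    [0, 0, 0, 0],
    [0, 0, 0, 0],
    [0, 0, 0, 0],
    [0, 0, 0, 0],
    [0, 0, 0, 0],
    [0, 0, 0, 0],
    [0, 0, 0, 0],
    [0, 0, 0, 0],
  ],
  jaw=1,
  squeeze=55,
)

```text
time_s: 26.8
eef_pos: [0.5487, -0.12, 0.1325]
tcp_rot: [[-0.951, 0.309, 0.0], [0.309, 0.951, 0.001], [-0.0, 0.001, -1.0]]
ft_force: [1.9, 3.4, 1.5]
opening: 0.0183
grasp_force: 54.9
```

Request:
servo_tool(
  commands=[
    [0, 0, 0, 0.8],
    [0, 0, 0, 0.8],
    [0, 0, 0, 0.8],
    [0, 0, 0, 0.8],
    [0, 0, 0, 0.8],
    [0, 0, 0, 0.8],
    [0, 0, 0, 0.8],
    [0, 0, 0, 0.8],
    [0, 0, 0, 0],
  ],
)

```text
time_s: 27.7
eef_pos: [0.5489, -0.1197, 0.1324]
tcp_rot: [[-0.577, 0.816, 0.001], [0.816, 0.577, 0.001], [0.0, 0.001, -1.0]]
ft_force: [2.3, 5.7, 0.6]
opening: 0.0184
grasp_force: 54.9
```

```bash
python3 - <<'E'
from h import *
st();print(ctrl.observe()["wrist_torque"]);bar("wrist")
E
```

```text
t 27.7 boxxy [-0.0001 -0.0424] z 0.13240372842049003 yaw 125.27286962593175 j [-20.4   7.  100.6   0.1  72.4 -55.7] f [2.3112 5.7162 0.6309] open 0.018372691554743022 54.86709488555789
[ 0.6369 -0.5175  0.0056]
wrist lid [(30306, 0.03), (30948, 0.01), (31314, 0.02)]
wrist 0.78 5940 [-0.0169 -0.0285  0.1792] ((-6.234804153442383, -38.05788803100586), (19.0296630859375, 96.1890869140625), 49.80282974243164)
```

Request:
servo_tool(
  commands=[
    [0, 0, 0, 0.7],
    [0, 0, 0, 0.7],
    [0, 0, 0, 0.7],
    [0, 0, 0, 0.7],
    [0, 0, 0, 0.7],
    [0, 0, 0, 0.7],
    [0, 0, 0, 0.7],
    [0, 0, 0, 0.7],
    [0, 0, 0, 0.7],
    [0, 0, 0, 0.7],
    [0, 0, 0, 0.7],
    [0, 0, 0, 0.7],
    [0, 0, 0, 0.7],
    [0, 0, 0, 0],
    [0, 0, 0, 0],
    [0, 0, 0, 0],
  ],
)

```text
time_s: 29.4
eef_pos: [0.5493, -0.12, 0.13]
tcp_rot: [[0.288, 0.958, 0.002], [0.958, -0.288, 0.001], [0.001, 0.001, -1.0]]
ft_force: [10.5, 1.2, -14.8]
opening: 0.0181
grasp_force: 55.0
```

```bash
python3 - <<'E'
from h import *
st();print(ctrl.observe()["wrist_torque"]);bar("wrist")
E
```

```text
t 29.4 boxxy [ 0.0003 -0.0427] z 0.1299595631936415 yaw 73.25108477362778 j [-20.4   7.1 100.7   0.1  72.1  -3.7] f [ 10.4651   1.1687 -14.7561] open 0.018097069957487007 54.993619001470506
[ 0.1238 -2.1204 -0.0889]
wrist lid [(70068, -0.01), (71222, 0.01), (72397, 0.0)]
wrist 0.78 5950 [-0.0003 -0.021   0.1767] ((-0.3790922164916992, -36.37074279785156), (97.44284057617188, 18.064876556396484), 89.91603088378906)
```

The handle is locked and the lid is at about 0. I'll release, retreat upward and verify.

Request:
servo_tool(
  commands=[
    [0, 0, 0, 0.2],
    [0, 0, 0, 0],
    [0, 0, 0, 0],
  ],
)

```text
time_s: 29.8
eef_pos: [0.5494, -0.1201, 0.13]
tcp_rot: [[0.307, 0.952, 0.002], [0.952, -0.307, 0.001], [0.001, 0.001, -1.0]]
ft_force: [10.7, 0.6, -15.0]
opening: 0.0182
grasp_force: 55.1
```

Request:
servo_tool(
  commands=[
    [0, 0, 0, 0],
    [0, 0, 0, 0],
    [0, 0, 0, 0],
    [0, 0, 0, 0],
    [0, 0, 0, 0],
    [0, 0, -0.2, 0],
    [0, 0, -0.25, 0],
    [0, 0, -0.3, 0],
    [0, 0, -0.3, 0],
    [0, 0, -0.3, 0],
    [0, 0, 0, 0],
    [0, 0, 0, 0],
  ],
  jaw=0.3,
)

```text
time_s: 31.0
eef_pos: [0.5489, -0.1209, 0.2956]
tcp_rot: [[0.308, 0.951, 0.002], [0.951, -0.308, -0.001], [-0.0, 0.003, -1.0]]
ft_force: [0.6, 0.0, -1.0]
opening: 0.0612
grasp_force: 0.0
```

```bash
python3 - <<'E'
from h import *
st();bar("wrist");bar("side")
im,d=get_image("wrist");P=pts("wrist",d,np.ones_like(d,bool));B=np.c_[(P[:,:2]-C)@F.T,P[:,2]]
m=(abs(B[:,0])<.14)&(abs(B[:,0])>.03)&(B[:,2]>.12)&(B[:,2]<.15)&(abs(B[:,1])<.11);c=np.polyfit(B[m][:,1],B[m][:,2],1);print("tilt",-c[0],"z mid",c[1],m.sum())
E
```

```text
t 31.0 boxxy [ 0.0002 -0.0436] z 0.29555708191053265 yaw 72.06458643013053 j [-20.4   1.1  89.2  -0.   89.5  -2.5] f [ 0.6328  0.0078 -1.0042] open 0.06123675302101729 0.0
wrist lid [(22023, 0.0), (24937, -0.02), (25500, -0.01)]
wrist 0.87 2012 [-0.0025 -0.0372  0.1739] ((-3.117668628692627, -42.0304069519043), (108.00476837158203, 17.491146087646484), 88.67264556884766)
side lid [(1983, 0.03), (2242, 0.02), (2249, 0.01)]
side 0.69 322 [ 0.0051 -0.048   0.1778] ((1.7202892303466797, -45.46482467651367), (109.15959167480469, 22.329265594482422), 88.87456512451172)
tilt 0.005123131707421097 z mid 0.13398641933673922 48569
```

```bash
python3 -c "
from plant import ctrl
print(ctrl.close_job())"
```

```text
the job is handed in; nothing more can be done
None
```

The job is handed in at about 31 s: the switch was pushed to its stop (not rechecked under the closed lid), the lid measures 0.005 rad, the T-handle is at its locked stop, and the arm is clear; no bystander looked disturbed, though I did not measure them, and no verdict came back.

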